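Fit the three-hole tube carrier to the bench shaker

ROBOT

A 7-joint arm with a two-finger parallel gripper is mounted at the origin on the work surface. World frame = base frame: x ahead of the robot, y to its left, z up, the work surface at z = 0. Lengths are in m, angles in rad, forces in N, time in s.
With the tool pointing down it reaches from about 0.4 to 0.85 m from the base axis. Payload 4.5 kg.
Tool frame: the origin (TCP) lies at the very end of the fingers, on their centre line; the grasp point (between the pads) lies 19 mm behind it (r.grip_point_offset is the distance from the TCP to the grasp point, in m); y points along the fingers, x is the direction in which the jaws open and shut, and the axes are right-handed (so a half turn about y gives the same grasp; the last joint's range is limited). The gripper opens to 88 mm and grips with 3 to 60 N. Pads are 18 mm wide; open, the fingers measure 123 mm over their backs; the gripper's body (75 mm by 187 mm) begins 45 mm behind the grasp point.
Start: joints at [1.188, 0.689, -0.195, 1.565, 0.157, 0.902, -0.215], TCP at [0.253, -0.572, 0.216] pointing down, gripper open.
Joint ranges: [-3.01, 3.01], [-0.46, 2.08], [-1.47, 1.51], [0.13, 2.56], [-1, 4.14], [0.04, 2.09], [-2.66, 2.66]. Speed limits (rad/s): [2.57, 2.57, 3.14, 3.14, 3.14, 3.14, 3.14].

INTERFACE

Orientations are given as a unit quaternion [x, y, z, w].
In Python, from plant import get_state, snapshot, camera_params, job, r gives the robot as it stands.
- The arm moves only by the tool carry_out, never from a script. Its arguments are lists of equal length, an entry for each row: "offset": the shift along the world's x, y, z in m, a list of three; "twist": the turn about the world's z in degrees. In form: {"offset": [[tx, ty, tz], ...], "twist": [twist, ...]}. A call has 1 to 8 rows; each row shifts and turns the commanded pose from where the row before left it; what a row does not reach is not made up. A row lasts 1/8 s, in which the tool goes at most 62.5 mm and 10.7 degrees, less where a joint would pass 70% of its speed; a pose out of reach is approached as far as the arm can. A call with a gripper value outside its range is refused whole. "grip" is the finger opening in m, from 0 to 0.0881, set as the call begins (left out, the last holds). The fingers move at their own pace and stop on an object; "newtons" is the grip in N (left out, the last holds). Time passes only in rows, so rows that do not move let the fingers close. It gives the time, the measured TCP pose, the force and the opening at its end, in the units of the state.
- get_state(): the state, without advancing time (a new reading comes with each control period).
- snapshot(name): name is "scene" or "top"; returns the picture (480x640x3 uint8, red, green, blue); there is no depth.
- camera_params(name): a dict with "camera_matrix" (3x3 intrinsics, pixels), "eye" and "orientation" of the camera in the world. Camera axes: x right, y up, looking along -z (the intrinsics and any distortion apply to the point x, -y, -z); pixel columns grow to the right and rows downward; lengths in m; the calibration is good to about 2 mm. A picture is of the moment at which its call begins. camera_params takes no time and is no camera call.
- job.finish_job(): hands the job in, once; it reports no verdict.
The state is a dict: "clock": time; "q": joint angles; "qd": joint speeds; "joint_torque": joint torques, N m; "tool_pos": TCP position; "eef_rot": TCP orientation; "contact_force": force on the tool from outside, world axes, zero at the start; "moment": the same for the moment, N m; "opening": opening from 0.0 (shut) to 1.0 (fully open).
Only numpy, scipy, OpenCV 4.12 (cv2) and the standard library are available. Lean on these libraries where they do the work, as an engineer would, in place of code of your own. Each camera call takes 0.05 s, during which the arm holds its last target. There are 200 camera calls.

TASK

Mount the tube carrier that has three holes on the bench shaker: turn it until its holes line up with the shaker's three studs, and lower it, keeping hold of it until it rests on the shaker. Leave it flush on the hub with all three studs through its holes, and let go; leave the four-hole carrier and the stack of dishes where they are.

Things in the scene. Friction and masses are not known exactly. Their poses are not given: they have to be found in the camera images.
- drive_unit: Bench shaker, fixed: round white housing 170 mm across, 45 mm high; on it a dark steel hub disc 110 mm across, its flat face 58 mm above the bench. Three upright steel studs, 10 mm thick, tapered tips, stand 14 mm above the hub face on a circle of 42 mm radius, 120 degrees apart, one on the unit's +x axis. Small grey panel on its -x side. Origin: centre of underside, on the bench; z up.
- plate3: Tube carrier to mount, loose, flat on the bench: round dark grey metal plate, 136 mm across, 8 mm thick; three 26 mm through holes on a 42 mm radius, 120 degrees apart, one on its +x axis. Central upright aluminium handle bar: 50 mm along x, 12 mm thick along y, top 50 mm above the underside. Clip prongs near the rim between the holes, 14 mm tall. 0.27-0.44 kg. Origin: centre of underside; z up.
- plate4: The other carrier, to be left alone: same size, material, handle and clips, but with four holes 90 degrees apart, so it does not fit the studs. Loose, flat on the bench. Origin: centre of its underside; handle along x.
- dishes: Stack of three clear lidded culture dishes with pink contents, 92 mm across and 48 mm high, loose on the bench, to be left alone. Origin: centre of its underside.
Not all that is in view belongs to the job. Leave any brown look-alike of the drive_unit alone. What is shaped like the plate3 but blue is not meant.

How it is judged:
On the way:
1. the three-hole carrier, still held, has been lowered onto the hub's studs (within 22 mm of the hub face, centred within 20 mm) (z of plate3 in the frame of drive_unit below 0.08 m and horizontal distance between plate3 and drive_unit below 0.02 m and contact force between the fingers and plate3 above 0.5 N), for 0.1 s.
At the end, for the whole second after the job is handed in: The three-hole carrier lies at rest, flat (within 4 degrees) on the hub face (underside within 4 mm of it) and centred within 12 mm, so that the studs stand in its holes (horizontal distance between plate3 and drive_unit below 0.012 m and z of plate3 in the frame of drive_unit between 0.054 and 0.062 m and angle between plate3's own z axis and vertical below 0.07 rad and linear speed of plate3 below 0.02 m/s); the robot touches nothing.
It fails at once if the four-hole carrier was moved by more than 30 mm (distance of plate4 from where it was at the start of the episode above 0.03 m).
It fails at once if the dishes were moved by more than 30 mm (distance of dishes from where it was at the start of the episode above 0.03 m).
It also fails if it takes over 40 s, if anything falls off the work surface, if the arm or the gripper's body presses on something with over 40 N, if the wrist force passes 120 N, or if a joint passes its speed limit or range.

## Working session

There is one attempt and no reset: what is moved stays moved. The work goes in short steps, Python scripts to look and compute and a tool call to move; the robot and the scene stay as the last step left them, time stands still between calls to the robot, and variables do not carry over. Pictures are saved under pics/ and viewed, about 8 in all and at most 12, crops included, and the job is handed in when it is done.

Besides the shell and the picture viewer there is one more tool, called after "Emit:" by a JSON object that holds its "name" and its "arguments". carry_out: Moves the arm, as the interface text tells. Its arguments: {"type":"object","properties":{"offset":{"type":"array"},"twist":{"type":"array"},"grip":{"type":"number"},"newtons":{"type":"number"}},"required":["offset","twist"]}

```bash
mkdir -p pics; cat > h.py <<'E'
import numpy as np, cv2
from scipy.spatial.transform import Rotation as R
from plant import get_state, snapshot, camera_params, job, r
def snap(n,f):
    im=snapshot(n); cv2.imwrite('pics/'+f,im[:,:,::-1]); return im
def ray(n,u,v,z):
    p=camera_params(n); K=np.array(p['camera_matrix']); d=np.linalg.inv(K)@[u,v,1]
    q=np.array(p['orientation']); M=R.from_quat(q).as_matrix() if q.size==4 else q
    d=M@(d*[1,-1,-1]); e=np.array(p['eye']); return e+d*(z-e[2])/d[2]
def proj(n,X):
    p=camera_params(n); K=np.array(p['camera_matrix'])
    q=np.array(p['orientation']); M=R.from_quat(q).as_matrix() if q.size==4 else q
    c=(M.T@(np.array(X)-p['eye']))*[1,-1,-1]; c=K@c; return c[:2]/c[2]
E
python3 - <<'E'
from h import *
for n in('scene','top'): snap(n,n+'0.png'); print(camera_params(n))
s=get_state();print(s['clock'],s['tool_pos'],s['eef_rot'],s['contact_force'])
E
```

```text
{'camera_matrix': array([[533.05991362,   0.        , 318.94739655],
       [  0.        , 533.05991362, 243.12789513],
       [  0.        ,   0.        ,   1.        ]]), 'eye': array([0.84170997, 0.46148665, 0.86266717]), 'orientation': array([0.11029986, 0.27937179, 0.88971208, 0.343799  ])}
{'camera_matrix': array([[548.8855621 ,   0.        , 317.20434164],
       [  0.        , 548.8855621 , 229.89946314],
       [  0.        ,   0.        ,   1.        ]]), 'eye': array([0.24713949, 0.06456632, 1.02698737]), 'orientation': array([ 0.07469812, -0.06875049, -0.67999201,  0.7261573 ])}
0.1 [ 0.25270997 -0.57096265  0.2150952 ] [-0.59236084  0.38623565 -0.38519861  0.59291878] [ 0.08957015 -0.39274598 -0.10381157]
```

View pics/top0.png

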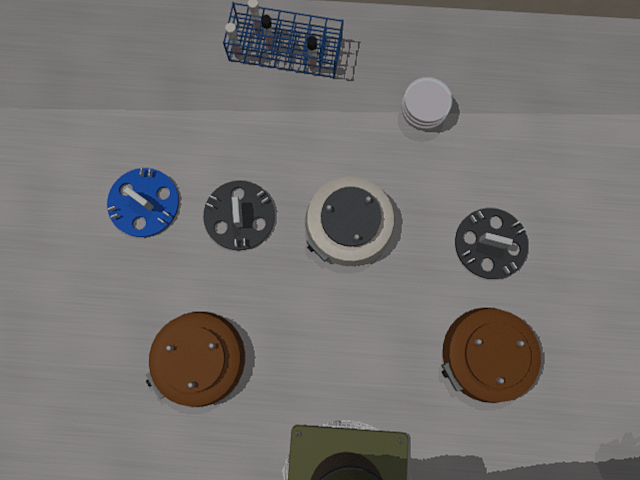

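View pics/scene0.png

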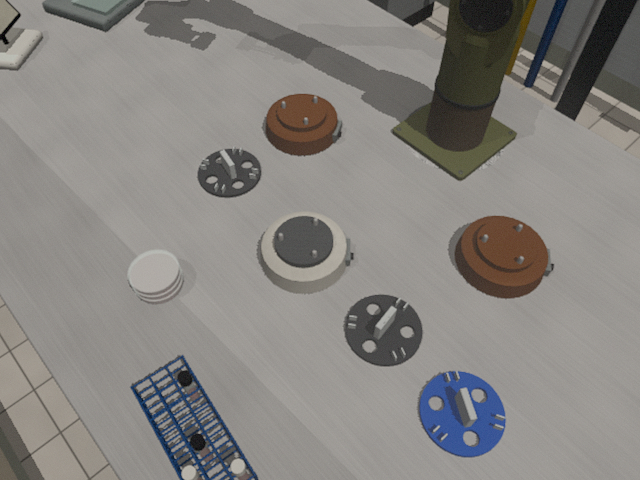

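Top view: plate3 (grey, three holes) at about (240,215), holes at (238,194), (221,227) and (259,225). White shaker studs at (329,207), (371,203), (358,238). plate4 is at (492,243) and the dishes at (428,103). The scene view agrees: plate3 at (383,330), shaker at (305,248).

```bash
python3 - <<'E'
from h import *
def plate(n,c,rad):
    im=cv2.imread(f'pics/{n}0.png'); g=im.max(2); m=((g<85)*255).astype('uint8')
    k=np.zeros_like(m); cv2.circle(k,c,rad,255,-1); m&=k
    m=cv2.morphologyEx(m,cv2.MORPH_CLOSE,np.ones((3,3),np.uint8))
    cs,h=cv2.findContours(m,cv2.RETR_CCOMP,cv2.CHAIN_APPROX_NONE)
    i=max(range(len(cs)),key=lambda i:cv2.contourArea(cs[i]))
    P=np.array([ray(n,*p[0],.008)[:2] for p in cv2.convexHull(cs[i])])
    A=np.c_[2*P,np.ones(len(P))]; x=np.linalg.lstsq(A,(P**2).sum(1),rcond=None)[0]
    print(n,'centre',x[:2],'r',np.sqrt(x[2]+x[:2]@x[:2]))
    for j in range(len(cs)):
        if h[0][j][3]==i and cv2.contourArea(cs[j])>30:
            q=np.array([ray(n,*p[0],.005)[:2] for p in cs[j]]).mean(0)-x[:2]
            print('  hole',np.hypot(*q),np.degrees(np.arctan2(q[1],q[0])))
plate('top',(240,215),42); plate('scene',(383,330),45)
for n,px in(('top',[(329,207),(371,203),(358,238)]),('scene',[(281,237),(316,221),(315,253)])):
    S=np.array([ray(n,*p,.071)[:2] for p in px]); c=S.mean(0); d=S-c
    print(n,'studs c',c,np.hypot(*d.T),np.degrees(np.arctan2(d[:,1],d[:,0])))
# handle top ends
for n,px in(('top',[(234,197),(239,221)]),('scene',[(393,310),(377,330)])):
    print(n,[ray(n,*p,.05)[:2] for p in px])
s=get_state();M=R.from_quat(s['eef_rot']).as_matrix();print('tool x',M[:,0],'tool y',M[:,1],s['q'])
im=cv2.imread('pics/top0.png')[165:275,190:410];cv2.imwrite('pics/c.png',cv2.resize(im,None,fx=3.6,fy=3.6,interpolation=2))
E
```

```text
top centre [0.47629436 0.22982126] r 0.06900049065692589
  hole 0.04267879016398819 127.80638361749277
  hole 0.04263610566716816 -110.29297249976804
  hole 0.021402659887128354 23.265867494891886
scene centre [0.4768174  0.23326771] r 0.06813240524992671
  hole 0.041299564635192125 8.765018361892828
  hole 0.04186863292122172 131.09201765633998
  hole 0.05527866295366973 -49.845917284239675
  hole 0.0573099841880029 -66.07175539274971
  hole 0.015710522302840774 -150.71016840514628
  hole 0.04282467589794988 -111.34118087991587
top studs c [0.47338882 0.01764099] [0.04529056 0.04088845 0.04118664] [  72.51730992  -50.65938076 -163.6767951 ]
scene studs c [0.47725446 0.02576407] [0.04201517 0.04232308 0.04098943] [ -41.46679398 -163.31052255   77.23519048]
top [array([0.4997611, 0.2364048]), array([0.4552893, 0.2229424])]
scene [array([0.45670694, 0.23204562]), array([0.50397468, 0.23978115])]
tool x [ 0.40488811 -0.91436473 -0.0016596 ] tool y [-7.98776977e-04  1.46132578e-03 -9.99998613e-01] [ 1.18781872  0.68989187 -0.19450699  1.56623963  0.15730704  0.90251729
 -0.21509096]
```

View pics/c.png

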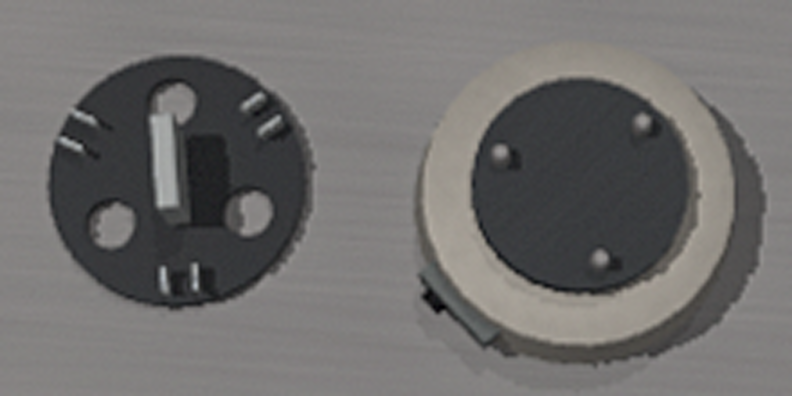

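The crop shows I misread a stud: the tips are at about (329,207), (369,198) and (357,236). I'll fit the hub outline in both views and get the stud angle from that.

```bash
python3 - <<'E'
from h import *
from scipy.optimize import least_squares
for n,c,rad in(('top',(352,215),34),('scene',(304,241),33)):
    im=cv2.imread(f'pics/{n}0.png'); m=((im.max(2)<85)*255).astype('uint8'); k=np.zeros_like(m); cv2.circle(k,c,rad,255,-1); m&=k
    cs,_=cv2.findContours(m,0,1); P=np.array([ray(n,*p[0],.058)[:2] for p in cv2.convexHull(max(cs,key=cv2.contourArea))])
    x=np.linalg.lstsq(np.c_[2*P,np.ones(len(P))],(P**2).sum(1),rcond=None)[0]
    print(n,x[:2],np.sqrt(x[2]+x[:2]@x[:2]))
T={'top':[(328.9,207.2),(369.4,197.8),(356.7,236.4)],'scene':[(281,237),(316,221),(315,253)]}
for n in T:
    S=np.array([ray(n,*p,.070)[:2] for p in T[n]]);c=S.mean(0);d=S-c
    print(n,'studs c',c,np.hypot(*d.T),np.degrees(np.arctan2(d[:,1],d[:,0])))
im=cv2.imread('pics/scene0.png')[200:370,250:430];cv2.imwrite('pics/c2.png',cv2.resize(im,None,fx=3.5,fy=3.5,interpolation=2))
E
```

```text
top [0.47559805 0.01998455] 0.05535483080436059
scene [0.4786366  0.02438681] 0.05581811154981896
top studs c [0.47756659 0.01956758] [0.04245518 0.04369553 0.0422589 ] [  77.34877723  -43.9224174  -164.75262066]
scene studs c [0.47679409 0.02521369] [0.04206824 0.04237654 0.04104121] [ -41.46679398 -163.31052255   77.23519048]
```

View pics/c2.png

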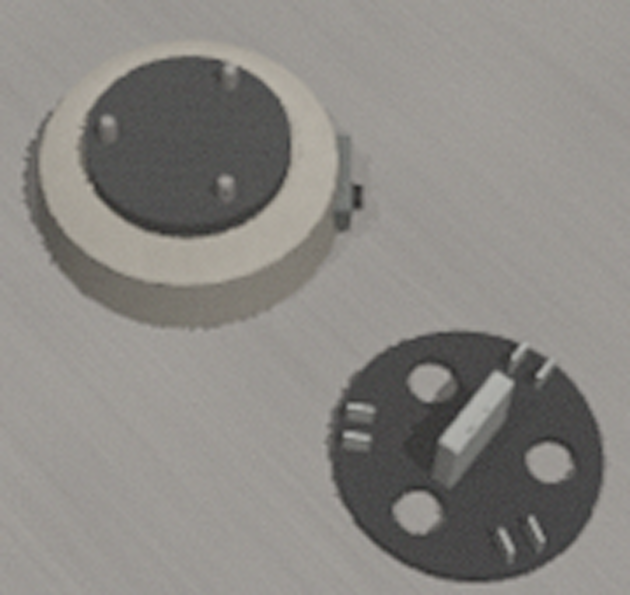

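Hub ≈ (0.477, 0.022), stud phase ≈ -43°. plate3 ≈ (0.477, 0.2315), yaw ≈ 9.3°. Both views agree on the shift between them, about (0.001, -0.2095). I'll grasp with tool x at 99.3°, a +165.4° twist, then turn -52.4° to place it.

Emit:
{"name": "carry_out", "arguments": {"offset": [[0.022,0.05,0],[0.022,0.05,0],[0.022,0.05,0],[0.022,0.05,0],[0.022,0.05,0],[0.022,0.05,0],[0.022,0.05,0],[0.022,0.05,0]], "twist": [10.3,10.3,10.3,10.3,10.3,10.3,10.3,10.3], "grip": 0.07, "newtons": 30}}

```text
clock: 1.1
tool_pos: [0.4294, -0.17, 0.2158]
eef_rot: [0.7, 0.102, -0.102, -0.7]
contact_force: [1.3, 0.5, -0.1]
opening: 0.796
```

Emit:
{"name": "carry_out", "arguments": {"offset": [[0.006,0.05,0],[0.006,0.05,0],[0.006,0.05,0],[0.006,0.05,0],[0.006,0.05,0],[0.006,0.05,0],[0.006,0.05,0],[0.006,0.05,0]], "twist": [10.3,10.3,10.3,10.3,10.3,10.3,10.3,10.3]}}

```text
clock: 2.1
tool_pos: [0.4771, 0.2296, 0.2155]
eef_rot: [-0.459, -0.537, 0.538, 0.459]
contact_force: [-0.1, 0.5, -0.8]
opening: 0.794
```

Emit:
{"name": "carry_out", "arguments": {"offset": [[0,0,0],[0,0,0]], "twist": [0,0]}}

```text
clock: 2.35
tool_pos: [0.4768, 0.2273, 0.2152]
eef_rot: [-0.461, -0.535, 0.537, 0.461]
contact_force: [0.9, -0.2, -1.0]
opening: 0.794
```

```bash
python3 - <<'E'
from h import *
s=get_state();M=R.from_quat(s['eef_rot']).as_matrix();print(s['clock'],s['tool_pos'],np.degrees(np.arctan2(M[1,0],M[0,0])),M[:,1],s['q'])
snap('scene','s1.png')
E
```

```text
2.35 [0.47679121 0.22727086 0.21522391] 98.60356032428403 [-0.00105843 -0.00182553 -0.99999777] [ 0.00836787  0.70586024 -0.93030852  1.83479835  0.68694391  0.9629407
  0.49415175]
```

Emit:
{"name": "carry_out", "arguments": {"offset": [[0,0.004,-0.04],[0,0,-0.05],[0,0,-0.045],[0,0,-0.03],[0,0,-0.02],[0,0,-0.01],[0,0,0]], "twist": [0.5,0,0,0,0,0,0]}}

```text
clock: 3.28
tool_pos: [0.4772, 0.2314, 0.0207]
eef_rot: [-0.459, -0.538, 0.538, 0.459]
contact_force: [-0.1, -0.5, 0.2]
opening: 0.789
```

Emit:
{"name": "carry_out", "arguments": {"offset": [[0,0,0],[0,0,0],[0,0,0],[0,0,0],[0,0,0],[0,0,0]], "twist": [0,0,0,0,0,0], "grip": 0.0, "newtons": 40}}

```text
clock: 4.03
tool_pos: [0.477, 0.2325, 0.0208]
eef_rot: [-0.458, -0.538, 0.538, 0.458]
contact_force: [0.1, -2.4, 1.5]
opening: 0.135
```

```bash
python3 - <<'E'
from h import *
a=snap('scene','s2.png')[200:400,240:480,::-1]
s=get_state();print(s['clock'],s['tool_pos'],s['contact_force'],s['opening'])
cv2.imwrite('pics/s2c.png',cv2.resize(a,None,fx=3,fy=3,interpolation=2))
E
```

```text
4.075 [0.47708558 0.23225779 0.02078725] [-0.07327866 -0.80234373 -0.02157312] 0.13131392896156804
```

View pics/s2c.png

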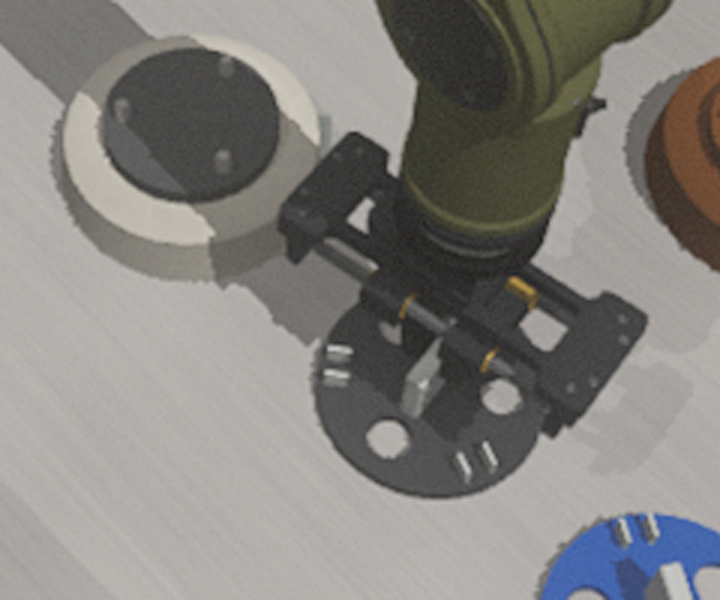

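Gripped: the opening of about 11.6 mm matches the handle, and it shows between the fingers at about (425,380) in the crop. Lift, then turn and carry.

Emit:
{"name": "carry_out", "arguments": {"offset": [[0,0,0.02],[0,0,0.035],[0,0,0.035],[0,0,0.03],[0,0,0]], "twist": [0,0,0,0,0]}}

```text
clock: 4.7
tool_pos: [0.4779, 0.2332, 0.1421]
eef_rot: [0.459, 0.54, -0.537, -0.458]
contact_force: [-0.1, 0.2, -3.5]
opening: 0.126
```

Emit:
{"name": "carry_out", "arguments": {"offset": [[0,-0.015,0],[0,-0.03,0],[0,-0.03,0],[0,-0.03,0],[0,-0.03,0],[0,-0.03,0],[0,-0.03,0],[0.001,-0.0145,0]], "twist": [-6.5,-6.5,-6.5,-6.5,-6.6,-6.6,-6.6,-6.6]}}

```text
clock: 5.7
tool_pos: [0.4764, 0.0201, 0.139]
eef_rot: [0.65, 0.277, -0.28, -0.65]
contact_force: [-0.6, 0.6, -2.7]
opening: 0.127
```

Emit:
{"name": "carry_out", "arguments": {"offset": [[0,0,0],[0,0,0],[0,0,0]], "twist": [0,0,0]}}

```text
clock: 6.08
tool_pos: [0.4779, 0.0242, 0.1406]
eef_rot: [-0.648, -0.282, 0.282, 0.649]
contact_force: [0.5, -0.1, -3.5]
opening: 0.125
```

```bash
python3 - <<'E'
from h import *
a=snap('scene','s3.png')[150:350,200:440,::-1]
s=get_state();M=R.from_quat(s['eef_rot']).as_matrix();print(s['clock'],s['tool_pos'],np.degrees(np.arctan2(M[1,0],M[0,0])),s['contact_force'],s['opening'])
b=a.copy()
th=np.radians(-43.1); z=s['tool_pos'][2]-.0208
# predicted plate rim and holes overlay if centred on hub
for dy in (0.022,):
  for k in range(3):
    for t in np.linspace(0,2*np.pi,24):
      for rr,c0 in((.013,1),):
        c=np.array([.477+.042*np.cos(th+k*2.0944)+rr*np.cos(t),dy+.042*np.sin(th+k*2.0944)+rr*np.sin(t),z+.008])
        u,v=proj('scene',c)-[200,150]
        if 0<=int(v)<200 and 0<=int(u)<240: b[int(round(v)),int(round(u))]=(0,0,255)
  for t in np.linspace(0,2*np.pi,90):
        u,v=proj('scene',[.477+.068*np.cos(t),dy+.068*np.sin(t),z+.008])-[200,150]
        if 0<=int(v)<199 and 0<=int(u)<239: b[int(round(v)),int(round(u))]=(0,255,0)
cv2.imwrite('pics/s3c.png',cv2.resize(b,None,fx=3,fy=3,interpolation=0))
E
```

```text
6.125 [0.47793577 0.02401005 0.14065988] 46.919837700110634 [-0.74046276 -0.59105058 -3.85089577] 0.12633509576368965
```

View pics/s3c.png

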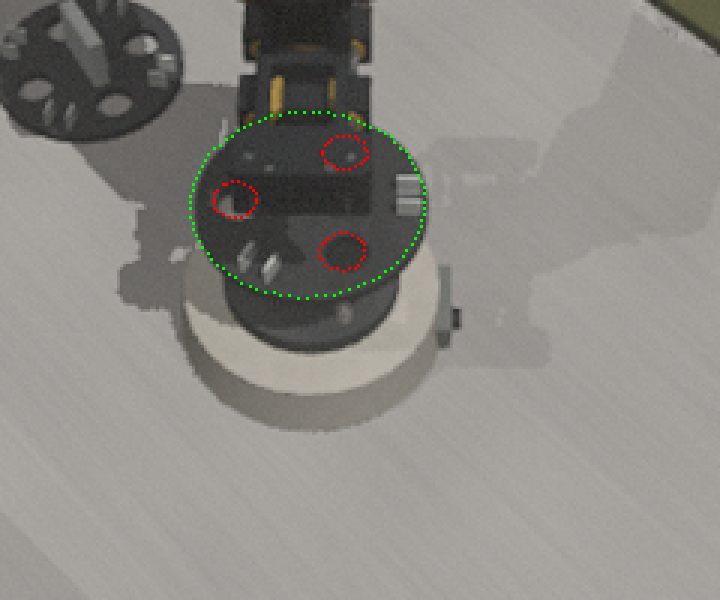

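The rim and three holes match the prediction closely (holes at (345,153), (236,200), (343,250) in the crop). Lowering it now.

Emit:
{"name": "carry_out", "arguments": {"offset": [[0,-0.001,-0.02],[0,0,-0.015],[0,0,-0.008],[0,0,-0.006],[0,0,-0.005],[0,0,-0.004],[0,0,0],[0,0,0]], "twist": [0,0,0,0,0,0,0,0]}}

```text
clock: 7.12
tool_pos: [0.4782, 0.022, 0.083]
eef_rot: [0.649, 0.281, -0.281, -0.649]
contact_force: [-0.4, -0.1, -3.1]
opening: 0.124
```

Emit:
{"name": "carry_out", "arguments": {"offset": [[0,0,-0.002],[0,0,-0.001],[0,0,0],[0,0,0]], "twist": [0,0,0,0]}}

```text
clock: 7.62
tool_pos: [0.4781, 0.022, 0.0798]
eef_rot: [-0.649, -0.281, 0.281, 0.649]
contact_force: [-0.4, -0.3, -3.3]
opening: 0.128
```

```bash
python3 - <<'E'
from h import *
a=snap('scene','s4.png')[150:350,200:440,::-1]
cv2.imwrite('pics/s4c.png',cv2.resize(a,None,fx=3,fy=3,interpolation=2))
E
```

```text
(no output)
```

View pics/s4c.png

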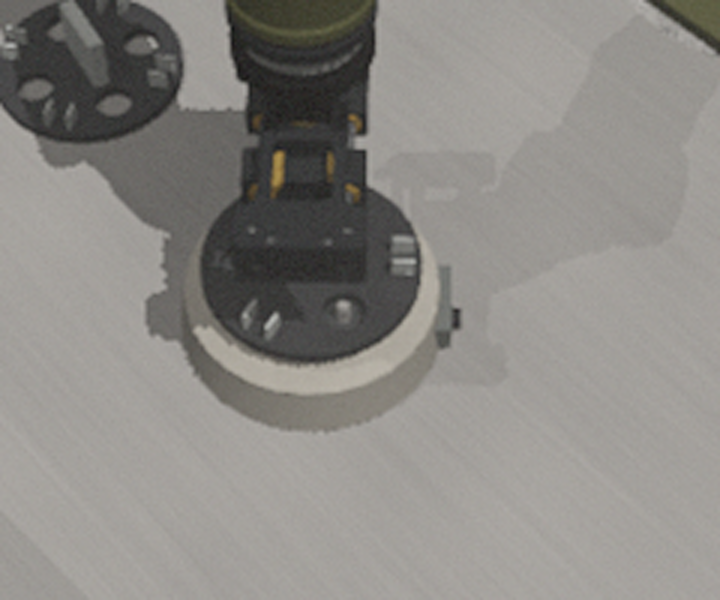

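A stud stands centred in the hole at (345,310). The carrier is about 1 mm above the hub, so I'll ease down until it touches.

Emit:
{"name": "carry_out", "arguments": {"offset": [[0,0,-0.001],[0,0,-0.0005],[0,0,0],[0,0,0]], "twist": [0,0,0,0]}}

```text
clock: 8.18
tool_pos: [0.4781, 0.0219, 0.0787]
eef_rot: [0.649, 0.281, -0.281, -0.649]
contact_force: [-1.2, -1.2, 6.4]
opening: 0.126
```

The force went from -3.3 to +6.4 N, so it is resting on the hub. Release gently, then rise straight up.

Emit:
{"name": "carry_out", "arguments": {"offset": [[0,0,0],[0,0,0],[0,0,0],[0,0,0]], "twist": [0,0,0,0], "grip": 0.06}}

```text
clock: 8.68
tool_pos: [0.4781, 0.022, 0.0783]
eef_rot: [-0.649, -0.281, 0.281, 0.649]
contact_force: [-0.7, 0.0, 0.4]
opening: 0.555
```

Emit:
{"name": "carry_out", "arguments": {"offset": [[0,0,0.02],[0,0,0.03],[0,0,0.04],[0,0,0.04],[-0.03,0,0.03],[-0.04,0,0],[0,0,0],[0,0,0]], "twist": [0,0,0,0,0,0,0,0]}}

```text
clock: 9.68
tool_pos: [0.4089, 0.022, 0.2385]
eef_rot: [0.649, 0.281, -0.28, -0.649]
contact_force: [0.3, 0.4, -0.4]
opening: 0.679
```

```bash
python3 - <<'E'
from h import *
a=snap('scene','s5.png')[:,:,::-1]
def fit(p):
    g=cv2.imread(p)
    m=((g.max(2)<85)*255).astype('uint8');return m
b=a.copy()
for t in np.linspace(0,2*np.pi,90):
    u,v=proj('scene',[.477+.068*np.cos(t),.0243+.068*np.sin(t),.066]);b[int(round(v)),int(round(u))]=(0,255,0)
cv2.imwrite('pics/s5c.png',cv2.resize(b[150:350,200:440],None,fx=3,fy=3,interpolation=0))
s=get_state();print(s['clock'],s['tool_pos'],s['contact_force'],s['opening'])
E
```

```text
9.725 [0.40918723 0.02214279 0.23834837] [ 0.11814286  0.50033512 -0.00499254] 0.6766085675148293
```

View pics/s5c.png

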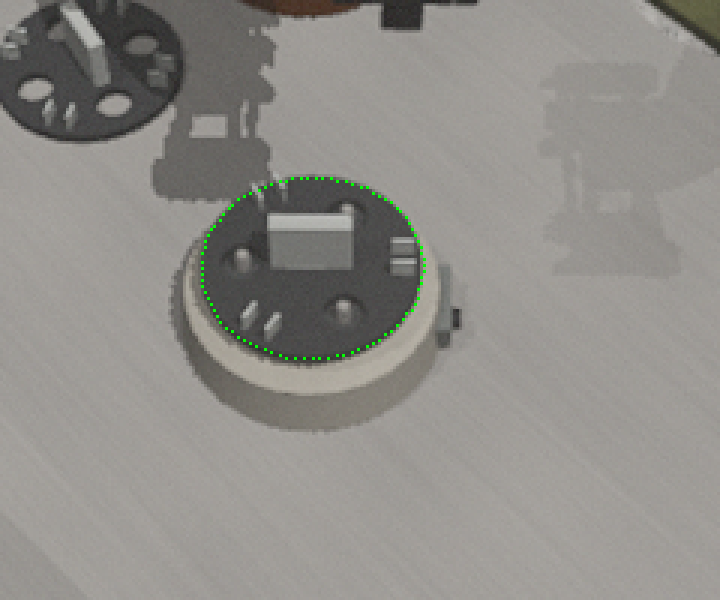

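All three studs stand in the holes, at (243,258), (347,213) and (345,308). The rim matches the outline of a flush, centred plate, and the arm is clear.

```bash
python3 -c "
from h import *
print(job.finish_job())"
```

```text
the job is handed in; nothing more can be done
None
```

The three-hole carrier is mounted on the white shaker and the job is handed in at about 9.7 s on the robot's clock. I gripped it by its handle, lifted it, turned it about -52° and lowered it while held until the force reading showed it resting on the hub. Then I let go and backed the arm away.

- **Fit:** the last picture shows all three studs through the holes. The rim matches the outline predicted for a carrier flush and centred on the hub.
- **Arm:** it is clear of everything, with the wrist force reading near zero.
- **Other objects:** the arm touched neither the four-hole carrier nor the dishes. The four-hole carrier looks unchanged in the last picture; I did not check the dishes again at the end.
- **Disagreement:** the two cameras differed by about 3–4 mm in absolute y. They agreed on the shift from carrier to shaker to within about 2.5 mm, well inside the 8 mm of play between studs and holes.

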